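# Slide the top ground plate off its stack and nest it on a magnetic chuck

### The arm

A 6-joint arm with a two-finger parallel gripper is mounted at the origin on the work surface. World frame = base frame: x ahead of the robot, y to its left, z up, the work surface at z = 0. Lengths are in mm, angles in rad, forces in N, time in s.
With the tool pointing down it reaches from about 275 to 850 mm from the base axis. Payload 19 kg.
Tool frame: the origin (TCP) lies at the very end of the fingers, on their centre line; the grasp point (between the pads) lies 19 mm behind it (manip.tcp_to_grasp is the distance from the TCP to the grasp point, in mm); z points along the fingers, y is the direction in which the jaws open and shut (so a half turn about z gives the same grasp; the last joint's range is limited). The gripper opens to 85 mm and grips with 20 to 120 N. Pads are 22 mm wide; open, the fingers measure 114 mm over their backs; the gripper's body (76 mm by 85 mm) begins 54 mm behind the grasp point. The pads swing forward as they close: fully open they stand 13 mm farther back than shut.
Start: joints at [0.99, 0.15, 1.437, -0, 1.554, -0.134], TCP at [248.445, 518.519, 205.267] pointing down, gripper open.
Joint ranges: [-2.8, 2.8], [-0.68, 2.1], [0.12, 2.68], [-1.39, 4.53], [0.16, 2.79], [-2.81, 2.81]. Speed limits (rad/s): [1.89, 1.89, 2.22, 3.01, 3.01, 3.01].

### API

Orientations are given as a unit quaternion [w, x, y, z].
In Python, from cell import manip, read_camera, workorder, nets gives the robot as it stands. The module is installed in compiled form; this text tells all that it offers.
- The arm moves only by the tool apply_moves, never from a script. Its argument "moves" is a list of rows, each an object with "grip": the finger opening in m, from 0 to 0.0854; "delta_pos": the shift along the world's x, y, z in m, a list of three; "twist": the turn, a rotation vector about the world's x, y, z in rad, a list of three. A call has 1 to 5 rows; each row is the pose to reach, as a shift and turn from the pose commanded when the call began; what a row does not reach only later rows make up. A row lasts 1/10 s, in which the tool goes at most 50 mm and 8.59 degrees, less where a joint would pass 70% of its speed; a pose out of reach is approached as far as the arm can. A call with a gripper value outside its range is refused whole. The fingers move at their own pace and stop on an object; "force" is the grip in N (left out, the last holds). Time passes only in rows, so rows that repeat a pose let the fingers close. It gives the time, the measured TCP pose, the force and the opening at its end, in the units of the state.
- manip.observe(): the state, without advancing time (a new reading comes with each control period).
- read_camera(name): name is "side" or "top" or "wrist"; returns a dict with "frame" (480x640x3 uint8, blue, green, red), "fovy" (degrees; the focal length in pixels is half the picture's height over the tangent of half this angle, whatever the lens; pixels are square), "cx", "cy" (the principal point, pixels), "rvec" (rotation vector, rad) and "tvec" (3), from world to camera coordinates, as OpenCV has them; the wrist camera has in their place "mount" (4x4, takes a point from camera to tool coordinates, whose origin is the TCP and whose axes are the flange's). Camera axes: x right, y down, z forward; pixel columns grow to the right and rows downward; lengths in mm; the calibration is good to about 2 mm. A picture is of the moment at which its call begins: read the wrist's pose just before it. There is no depth.
- workorder.finish_job(): hands the job in, once; it reports no verdict.
Trained networks look in a picture, given as the dict that the camera call returned (one of the last four; its "shot" number tells which), for a name from the list of things; names that differ only in an ending like _2 or _b are one class to them, and where a whole thing is asked for, a point or a joint stands for the part that bears it (a point fixed in the world has none). Each returns a list of dicts, best first, with "confidence" (0 to 1); they miss things now and then, are a little off and sometimes report something else, mostly with a low value. They report only what shows in the picture. A call takes as long as a camera call. They do not tell look-alikes from the thing itself.
- nets.regions_of(picture, name): "region" (480x640 bool, what is visible of it) and "point" ([column, row] in pixels, amid what is visible of it).
- nets.landmark_of(picture, name): "point" ([column, row] in pixels: a listed point, or the origin of a listed thing).
The state is a dict: "time": time; "joints": joint angles; "dq": joint speeds; "tau": joint torques, N m; "tool_pos": TCP position; "tool_rot": TCP orientation; "wrist_force": force on the tool from outside, world axes, zero at the start; "torque": the same for the moment, N m; "grip_width": opening from 0.0 (shut) to 1.0 (fully open).
Only numpy, scipy, OpenCV 4.12 (cv2) and the standard library are available. Lean on these libraries where they do the work, as an engineer would, in place of code of your own. Each camera call takes 0.05 s, during which the arm holds its last target. There are 200 camera calls.

### The job

Load the next plate for grinding: slide the top steel plate sideways off the stack straight onto the magnetic chuck, keeping it flat the whole way and never lifting it, and push it gently up against the end stop, then gently back against the rear rail, so that it is left lying snug and square against both. The rest of the stack must stay as it is, and so must the loose things standing around.

Things in the scene. Friction and masses are not known exactly. Their poses are not given: they have to be found in the camera images.
- chuck: Fixed magnetic chuck (magnet off): grey sides, flat steel face with brass pole lines, 130 mm along its x, 200 mm along its y, face 50 mm above the bench. Origin: centre of its underside; z up, x away from the robot, y to the robot's left, where the stack stands. The seated plate's centre lies at chuck x = +20, y = -45, z = +54 mm. The key lies along the near side, below the face.
- rear_rail: Fixed dark steel strip on the chuck's far long side, 8 mm thick, 200 mm long along the chuck's y, 6 mm proud of the face. Origin: middle of its top edge, 4 mm behind its inner face, which lies at chuck x = +65 mm. Axes as the chuck's. The plate slid straight across passes 12 to 40 mm short of it.
- end_stop: Fixed dark steel strip screwed across the chuck's end at -y, 8 mm thick, 110 mm long along the chuck's x, 6 mm proud of the face. Origin: middle of its top edge, 4 mm behind its inner face, which lies at chuck y = -100 mm. Axes as the chuck's.
- plate_top: Top plate of the stack, loose: ground steel, 90 mm along its x, 110 mm along its y, 8 mm thick, about 0.62 kg, four dark bolt holes at its corners. Origin: its centre, half-way up; z up, axes roughly as the chuck's at the start, about 160 mm from the chuck's centre on its +y side. Its underside starts 2 mm above the chuck's face. Steel-on-steel friction, about 2 to 6 N to slide.
- plate_2: Next plate down, loose, same size, no holes; origin at its centre. It lies on three more such plates, squared up on one another, on a fixed plywood board 20 mm thick and 120 x 112 mm. A gap of 4 to 10 mm parts the stack from the chuck's open +y end.
- plate_3: The third plate from the top, same size, origin at its centre.
- plate_4: The fourth plate from the top, same size, origin at its centre.
- plate_5: The lowest plate, same size, origin at its centre.
- arbor: Bystander, loose: dark steel tool arbor standing on its 52 mm flange, tapering upwards, 110 mm tall, behind the rear rail. Origin: centre of its underside.
- tin: Bystander, loose: small blue sheet-metal tin, 73 x 103 mm, 41 mm tall, behind the rear rail. Origin: centre of its underside.
- vblock: Bystander, loose: steel V-block 45 x 60 mm, 42 mm tall, on the bench beyond the end stop. Origin: centre of its underside.
There are look-alikes about, which are no part of the job. What is shaped like the plate_top but blue or orange is not meant. What is shaped like the plate_2 but purple is not meant.

How it is judged:
By the outcome, as a careful person would: the job done as asked, in the order asked, and still so for the second after the job is handed in, with the robot touching nothing.
It also fails if it takes over 61 s, if anything falls off the work surface, if the arm or the gripper's body presses on something with over 40 N, if the wrist force passes 120 N, or if a joint passes its speed limit or range.

## Working session

There is one attempt and no reset: what is moved stays moved. The work goes in short steps, Python scripts to look and compute and a tool call to move; the robot and the scene stay as the last step left them, time stands still between calls to the robot, and variables do not carry over. Pictures are saved under pics/ and viewed, about 8 in all and at most 12, crops included, and the job is handed in when it is done.

Besides the shell and the picture viewer there is one more tool, called after "Emit:" by a JSON object that holds its "fn" and its "kwargs". apply_moves: Moves the arm, as the interface text tells. Its arguments: {"type":"object","properties":{"moves":{"type":"array","items":{"type":"object","properties":{"grip":{"type":"number"},"delta_pos":{"type":"array","items":{"type":"number"}},"twist":{"type":"array","items":{"type":"number"}}}}},"force":{"type":"number"}},"required":["moves"]}

```bash
mkdir -p pics; cat > h.py <<'E'
import numpy as np, cv2
from cell import manip, read_camera, workorder, nets
from scipy.spatial.transform import Rotation as R
def K(p):
    f=240/np.tan(np.radians(p["fovy"])/2); return np.array([[f,0,p["cx"]],[0,f,p["cy"]],[0,0,1.]])
def ext(p,st=None):
    if "rvec" in p: 
        return cv2.Rodrigues(np.array(p["rvec"],float))[0], np.array(p["tvec"],float).ravel()
    q=st["tool_rot"]; T=np.eye(4); T[:3,:3]=R.from_quat([q[1],q[2],q[3],q[0]]).as_matrix(); T[:3,3]=st["tool_pos"]
    M=np.linalg.inv(T@np.array(p["mount"])); return M[:3,:3],M[:3,3]
def unproj(p,px,z,st=None):
    r,t=ext(p,st); px=np.atleast_2d(np.array(px,float))
    d=(np.linalg.inv(K(p))@np.c_[px,np.ones(len(px))].T).T@r; c=-r.T@t
    return c+d*((z-c[2])/d[:,2])[:,None]
def proj(p,X,st=None):
    r,t=ext(p,st); X=np.atleast_2d(X)@r.T+t; u=X@K(p).T; return u[:,:2]/u[:,2:]
E
python3 - <<'E'
from h import *
print(manip.observe())
for n in("top","side","wrist"):
    p=read_camera(n); cv2.imwrite(f"pics/{n}0.png",p["frame"]); print(n,{k:v for k,v in p.items() if k!="frame"})
    if n=="wrist":continue
    r,t=ext(p); print("campos",-r.T@t)
    for o,z in(("chuck",0),("rear_rail",56),("end_stop",56),("plate_top",56),("plate_2",48),("arbor",0),("tin",0),("vblock",0)):
        for d in nets.landmark_of(p,o)[:3]: print(o,np.round(d["point"],1),round(d["confidence"],2),unproj(p,d["point"],z).round(1))
E
```

```text
{'time': 0.0, 'joints': array([ 9.89986002e-01,  1.50987585e-01,  1.43800524e+00,  7.80838972e-06,
        1.55375355e+00, -1.34000446e-01]), 'dq': array([ 1.16325893e-03,  2.09194706e-03, -2.04666358e-05,  2.69900210e-04,
        3.25891732e-04,  1.04751221e-03]), 'tau': array([-6.59700036e-04, -7.13055182e+01, -5.70863271e+01, -2.77538020e-04,
        8.92456766e-03, -5.58828879e-05]), 'tool_pos': array([248.32822677, 518.33215273, 204.68739814]), 'tool_rot': array([-2.05467995e-04,  2.21551253e-01,  9.75148558e-01, -5.39040257e-04]), 'wrist_force': array([-0.24235899, -0.62574542,  0.07254388]), 'torque': array([ 0.06834469,  0.00414144, -0.00337463]), 'grip_width': 1.002813511467557}
top {'fovy': 48.72382725869499, 'cx': 314.25672703649275, 'cy': 234.06284982759382, 'rvec': array([ 2.13838098, -2.12451195,  0.12313554]), 'tvec': array([-21.40942871, 652.85547729, 885.89290137]), 'shot': 1}
campos [517.41272453 -46.02526914 970.38683919]
chuck [381.2 273.5] 0.75 [[ 587.7 -138.5    0. ]]
rear_rail [391.7 227.3] 0.81 [[ 664.2 -152.1   56. ]]
end_stop [440.4 284.1] 0.81 [[ 566.2 -233
[... 929 characters left out ...]
56. ]]
plate_top [315.9 277.2] 0.59 [[619.8  22.4  56. ]]
plate_2 [194.  276.2] 0.77 [[782.6  91.   48. ]]
arbor [324.1 211.6] 0.64 [[ 744.2 -238.1    0. ]]
tin [275.2 239. ] 0.91 [[ 776.4 -106.6    0. ]]
vblock [426.9 215.7] 0.87 [[ 553.5 -315.7    0. ]]
wrist {'fovy': 69.62624425014975, 'cx': 321.92926195746, 'cy': 246.22083527212874, 'mount': array([[ 8.76565901e-04, -9.54621965e-01, -2.97818965e-01,
         7.68648337e+01],
       [ 9.99999568e-01,  7.44239674e-04,  5.57714591e-04,
         9.97337468e-01],
       [-3.10757909e-04, -2.97819325e-01,  9.54622205e-01,
        -1.69136423e+02],
       [ 0.00000000e+00,  0.00000000e+00,  0.00000000e+00,
         1.00000000e+00]]), 'shot': 3}
```

View pics/top0.png

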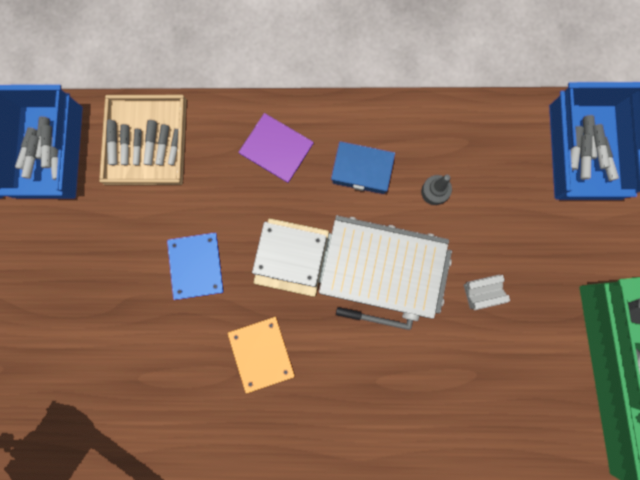

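View pics/side0.png

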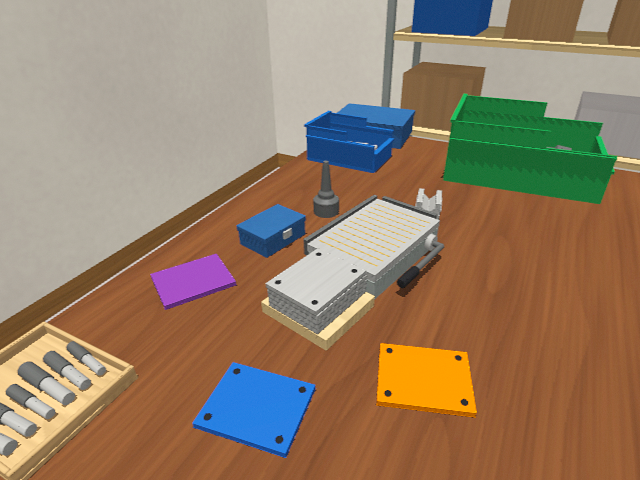

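Candidates in the top view are grey with holes on the stack at (290,255), blue at (197,264) and orange at (262,353). Purple at (276,148) resembles plate_2. The grey plate on the stack is the target. Next I bring the wrist camera over it for a close look.

Emit:
{"fn": "apply_moves", "kwargs": {"moves": [{"delta_pos":[0.117,-0.18,0],"twist":[0,0,-0.42],"grip":0.0854},{"delta_pos":[0.117,-0.18,0],"twist":[0,0,-0.42],"grip":0.0854},{"delta_pos":[0.117,-0.18,0],"twist":[0,0,-0.42],"grip":0.0854},{"delta_pos":[0.117,-0.18,0],"twist":[0,0,-0.42],"grip":0.0854},{"delta_pos":[0.117,-0.18,0],"twist":[0,0,-0.42],"grip":0.0854}]}}

```text
time: 1.45
tool_pos: [367.3, 335.4, 205.5]
tool_rot: [0.0, 0.421, 0.907, -0.0]
wrist_force: [0.7, 0.8, 0.2]
grip_width: 0.999
```

Emit:
{"fn": "apply_moves", "kwargs": {"moves": [{"delta_pos":[0.117,-0.18,0],"twist":[0,0,-0.42],"grip":0.07},{"delta_pos":[0.117,-0.18,0],"twist":[0,0,-0.42],"grip":0.07},{"delta_pos":[0.117,-0.18,0],"twist":[0,0,-0.42],"grip":0.07},{"delta_pos":[0.117,-0.18,0],"twist":[0,0,-0.42],"grip":0.07},{"delta_pos":[0.117,-0.18,0],"twist":[0,0,-0.42],"grip":0.07}]}}

```text
time: 1.95
tool_pos: [484.2, 155.4, 205.1]
tool_rot: [0.0, 0.601, 0.799, -0.0]
wrist_force: [0.3, 0.7, 0.0]
grip_width: 0.82
```

Emit:
{"fn": "apply_moves", "kwargs": {"moves": [{"delta_pos":[0.117,-0.16,0],"twist":[0,0,-0.42],"grip":0.07},{"delta_pos":[0.117,-0.16,0],"twist":[0,0,-0.42],"grip":0.07},{"delta_pos":[0.117,-0.16,0],"twist":[0,0,-0.42],"grip":0.07},{"delta_pos":[0.117,-0.16,0],"twist":[0,0,-0.42],"grip":0.07},{"delta_pos":[0.117,-0.16,0],"twist":[0,0,-0.42],"grip":0.07}]}}

```text
time: 2.45
tool_pos: [601.6, -5.2, 204.0]
tool_rot: [-0.0, 0.755, 0.656, -0.001]
wrist_force: [0.9, 0.6, 0.4]
grip_width: 0.821
```

```bash
python3 - <<'E'
from h import *
st=manip.observe(); print(st)
p=read_camera("wrist"); cv2.imwrite("pics/w1.png",p["frame"]); np.save("w1.npy",dict(p=p,st=st),allow_pickle=True)
E
```

```text
{'time': 2.45, 'joints': array([-1.36181009e-01,  2.07209326e-01,  1.37350499e+00, -7.29705814e-04,
        1.56190612e+00,  3.22590486e-03]), 'dq': array([ 0.06848189, -0.05356044,  0.06124346,  0.02238133,  0.01267293,
        0.05196333]), 'tau': array([ -4.97616246, -75.24894476, -61.60571337,  -0.44013013,
        -0.24738559,  -1.22750446]), 'tool_pos': array([601.57907769,  -5.172849  , 204.02911621]), 'tool_rot': array([-1.46442164e-04,  7.54635196e-01,  6.56144285e-01, -6.12982267e-04]), 'wrist_force': array([0.93911347, 0.55059385, 0.40566428]), 'torque': array([ 0.01257257,  0.01163261, -0.01494814]), 'grip_width': 0.8210517272662738}
```

View pics/w1.png

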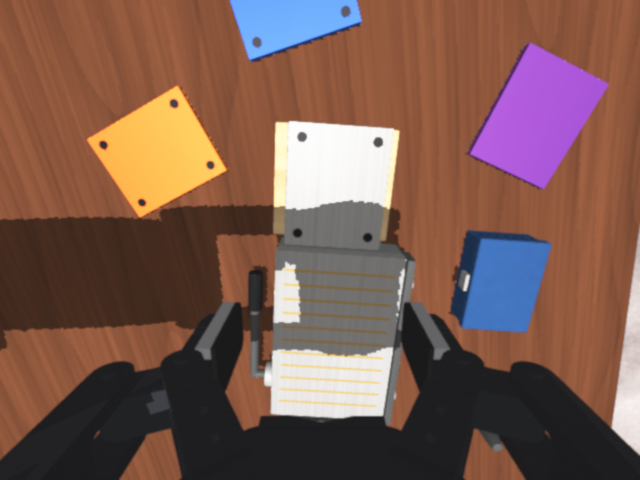

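The grey plate with four holes, at holes ≈(302,136), (378,142), (297,232), (367,237), sits on the stack. The rail runs down the right side of the chuck, (408,258) to (388,416). Now I measure these.

```bash
python3 - <<'E'
from h import *
d=np.load("w1.npy",allow_pickle=True).item(); p,st=d["p"],d["st"]; f=p["frame"]
g=cv2.cvtColor(f,cv2.COLOR_BGR2GRAY)
H=[]
for (u,v) in [(302,136),(378,142),(297,232),(367,237)]:
    w=g[v-7:v+8,u-7:u+8].astype(float); m=np.clip(np.median(w)*.6-w,0,None); yy,xx=np.mgrid[-7:8,-7:8]
    H.append([u+(m*xx).sum()/m.sum(),v+(m*yy).sum()/m.sum()])
W=unproj(p,H,60,st); print(np.round(H,1).tolist()); print(W.round(1),"centre",W.mean(0).round(1))
e=lambda a,b: (np.degrees(np.arctan2(*(W[a]-W[b])[[1,0]])).round(2), np.linalg.norm(W[a]-W[b]).round(1))
print("x-edges",e(1,0),e(3,2)," y-edges",e(0,2),e(1,3))
t=read_camera("top")
for n,z in(("chuck",50),("rear_rail",56),("end_stop",56)):
    for o in nets.regions_of(t,n)[:1]:
        c=cv2.minAreaRect(np.argwhere(o["region"])[:,::-1].astype(np.float32)); print(n,o["confidence"]); print(unproj(t,cv2.boxPoints(c),z).round(1))
cv2.imwrite("pics/w1c.png",cv2.resize(f[110:430,250:430],None,fx=1.8*1.0,fy=1.8,interpolation=cv2.INTER_CUBIC))
tc=cv2.resize(t["frame"][200:340,240:470],None,fx=3.4,fy=3.4,interpolation=cv2.INTER_CUBIC); cv2.imwrite("pics/tc.png",tc)
E
```

```text
[[301.6, 136.4], [377.8, 141.7], [297.1, 232.5], [367.2, 237.1]]
[[594.6  75.6  60. ]
 [659.4  62.1  60. ]
 [577.   -8.8  60. ]
 [641.8 -22.3  60. ]] centre [618.2  26.6  60. ]
x-edges (np.float64(-11.76), np.float64(66.2)) (np.float64(-11.78), np.float64(66.2))  y-edges (np.float64(78.24), np.float64(86.2)) (np.float64(78.2), np.float64(86.2))
chuck 0.97
[[ 517.9  -16.    50. ]
 [ 688.   -47.9   50. ]
 [ 646.  -263.3   50. ]
 [ 479.2 -226.4   50. ]]
rear_rail 0.83
[[ 660.5 -134.4   56. ]
 [ 668.4 -136.2   56. ]
 [ 643.1 -249.7   56. ]
 [ 635.3 -247.8   56. ]]
end_stop 0.69
[[ 518.2 -222.    56. ]
 [ 624.5 -245.3   56. ]
 [ 622.3 -256.5   56. ]
 [ 516.2 -233.    56. ]]
```

View pics/w1c.png

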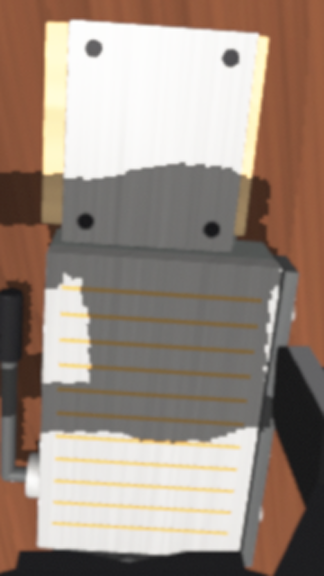

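View pics/tc.png

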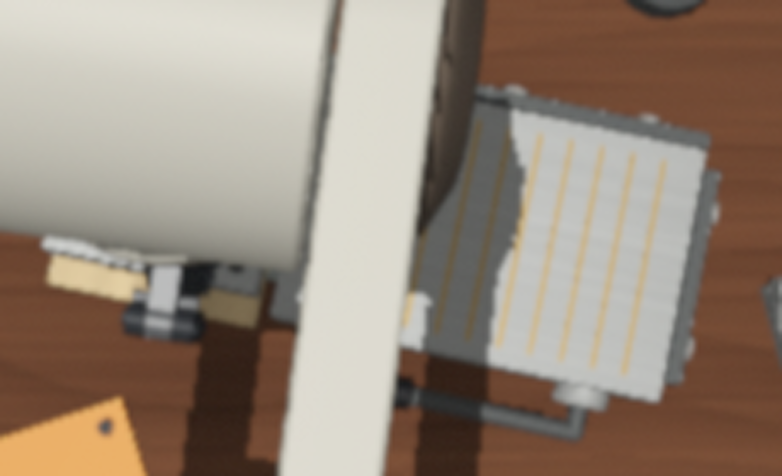

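Emit:
{"fn": "apply_moves", "kwargs": {"moves": [{"delta_pos":[-0.012,-0.133,-0.145],"twist":[0,0,-0.077],"grip":0.07},{"delta_pos":[-0.012,-0.133,-0.145],"twist":[0,0,-0.077],"grip":0.07},{"delta_pos":[-0.012,-0.133,-0.145],"twist":[0,0,-0.077],"grip":0.07},{"delta_pos":[-0.012,-0.133,-0.145],"twist":[0,0,-0.077],"grip":0.07},{"delta_pos":[-0.012,-0.133,-0.145],"twist":[0,0,-0.077],"grip":0.07}]}}

```text
time: 3.2
tool_pos: [584.7, -135.6, 55.9]
tool_rot: [-0.002, 0.779, 0.627, -0.002]
wrist_force: [-0.1, 0.7, 0.3]
grip_width: 0.822
```

Emit:
{"fn": "apply_moves", "kwargs": {"moves": [{"delta_pos":[0,0,0],"grip":0.07},{"delta_pos":[0,0,-0.002],"grip":0.07},{"delta_pos":[0,0,-0.004],"grip":0.07},{"delta_pos":[0,0,-0.004],"grip":0.07}]}}

```text
$.moves[0]: bad value
```

```bash
python3 - <<'E'
from h import *
d=np.load("w1.npy",allow_pickle=True).item(); p,st=d["p"],d["st"]
L=np.array([[62,286,262,300],[62,314,257,325],[62,339,253,351],[57,436,240,447],[55,524,228,533]],float)
for l in L:
    W=unproj(p,l.reshape(2,2)/1.8+[250,110],50,st); v=W[1]-W[0]; print(W[:,:2].round(1).tolist(),np.degrees(np.arctan2(v[1],v[0])).round(2),np.linalg.norm(v).round(1))
st=manip.observe(); q=st["tool_rot"]; print(st["tool_pos"],np.degrees(np.arctan2(2*q[2]**2-1,2*q[1]*q[2])))
p=read_camera("wrist"); cv2.imwrite("pics/w2.png",p["frame"])
E
```

```text
[[557.3, -46.9], [666.9, -70.6]] -12.19 112.1
[[554.4, -63.6], [662.9, -85.5]] -11.4 110.7
[[551.8, -78.9], [659.4, -101.5]] -11.85 109.9
[[537.8, -141.9], [646.5, -164.7]] -11.86 111.0
[[525.4, -205.5], [633.4, -227.5]] -11.48 110.2
[ 584.70950765 -135.63109547   55.89672715] -12.27482660556201
```

Emit:
{"fn": "apply_moves", "kwargs": {"moves": [{"delta_pos":[0,0,0],"twist":[0,0,0],"grip":0.07},{"delta_pos":[0,0,-0.001],"twist":[0,0,0],"grip":0.07},{"delta_pos":[0,0,-0.002],"twist":[0,0,0],"grip":0.07},{"delta_pos":[0,0,-0.002],"twist":[0,0,0],"grip":0.07}]}}

```text
time: 3.65
tool_pos: [587.8, -133.8, 58.9]
tool_rot: [0.0, 0.778, 0.628, 0.0]
wrist_force: [0.6, -0.7, 0.5]
grip_width: 0.818
```

View pics/w2.png

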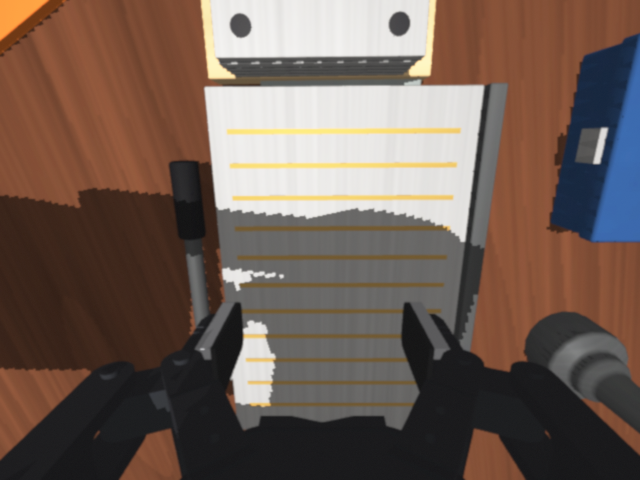

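Emit:
{"fn": "apply_moves", "kwargs": {"moves": [{"delta_pos":[0,0,-0.003],"twist":[0,0,0],"grip":0.07},{"delta_pos":[0,0,-0.005],"twist":[0,0,0],"grip":0.07},{"delta_pos":[0,0,-0.007],"twist":[0,0,0],"grip":0.07},{"delta_pos":[0,0,-0.007],"twist":[0,0,0],"grip":0.07}]}}

```text
time: 4.05
tool_pos: [587.3, -134.4, 50.8]
tool_rot: [-0.0, 0.778, 0.628, -0.0]
wrist_force: [-0.4, 0.3, -0.0]
grip_width: 0.819
```

Emit:
{"fn": "apply_moves", "kwargs": {"moves": [{"delta_pos":[0,0,-0.001],"twist":[0,0,0],"grip":0.07},{"delta_pos":[0,0,-0.002],"twist":[0,0,0],"grip":0.07}]}}

```text
time: 4.25
tool_pos: [587.5, -134.5, 49.3]
tool_rot: [0.0, 0.778, 0.628, 0.0]
wrist_force: [0.1, 0.6, -0.1]
grip_width: 0.82
```

Emit:
{"fn": "apply_moves", "kwargs": {"moves": [{"delta_pos":[0,0,-0.001],"twist":[0,0,0],"grip":0.07},{"delta_pos":[0,0,-0.001],"twist":[0,0,0],"grip":0.07}]}}

```text
time: 4.45
tool_pos: [587.4, -134.5, 48.1]
tool_rot: [-0.0, 0.778, 0.628, -0.0]
wrist_force: [-0.0, -0.7, 0.8]
grip_width: 0.821
```

Emit:
{"fn": "apply_moves", "kwargs": {"moves": [{"delta_pos":[0,0,-0.001],"twist":[0,0,0],"grip":0.07},{"delta_pos":[0,0,-0.001],"twist":[0,0,0],"grip":0.07}]}}

```text
time: 4.65
tool_pos: [587.4, -134.5, 47.2]
tool_rot: [-0.0, 0.778, 0.628, -0.0]
wrist_force: [-1.2, -0.1, -0.4]
grip_width: 0.818
```

Emit:
{"fn": "apply_moves", "kwargs": {"moves": [{"delta_pos":[0,0,-0.001],"twist":[0,0,0],"grip":0.07},{"delta_pos":[0,0,-0.001],"twist":[0,0,0],"grip":0.07}]}}

```text
time: 4.85
tool_pos: [587.4, -134.5, 46.1]
tool_rot: [-0.0, 0.778, 0.628, -0.0]
wrist_force: [-0.0, 0.2, 1.0]
grip_width: 0.819
```

Emit:
{"fn": "apply_moves", "kwargs": {"moves": [{"delta_pos":[0,0,-0.001],"twist":[0,0,0],"grip":0.07},{"delta_pos":[0,0,-0.001],"twist":[0,0,0],"grip":0.07}]}}

```text
time: 5.05
tool_pos: [587.4, -134.5, 45.1]
tool_rot: [-0.0, 0.778, 0.628, -0.0]
wrist_force: [0.2, 0.8, -0.5]
grip_width: 0.823
```

Emit:
{"fn": "apply_moves", "kwargs": {"moves": [{"delta_pos":[0,0,-0.001],"twist":[0,0,0],"grip":0.07},{"delta_pos":[0,0,-0.001],"twist":[0,0,0],"grip":0.07}]}}

```text
time: 5.25
tool_pos: [587.4, -134.5, 44.1]
tool_rot: [-0.0, 0.778, 0.628, -0.0]
wrist_force: [0.2, -0.4, 0.8]
grip_width: 0.817
```

Emit:
{"fn": "apply_moves", "kwargs": {"moves": [{"delta_pos":[0,0,-0.001],"twist":[0,0,0],"grip":0.07},{"delta_pos":[0,0,-0.001],"twist":[0,0,0],"grip":0.07}]}}

```text
time: 5.45
tool_pos: [587.4, -134.5, 43.1]
tool_rot: [-0.0, 0.778, 0.628, -0.0]
wrist_force: [0.1, 0.8, 0.5]
grip_width: 0.819
```

Emit:
{"fn": "apply_moves", "kwargs": {"moves": [{"delta_pos":[0,0,-0.001],"twist":[0,0,0],"grip":0.07},{"delta_pos":[0,0,-0.001],"twist":[0,0,0],"grip":0.07}]}}

```text
time: 5.65
tool_pos: [587.4, -134.5, 42.1]
tool_rot: [-0.0, 0.778, 0.628, -0.0]
wrist_force: [0.7, 0.8, -0.6]
grip_width: 0.819
```

Emit:
{"fn": "apply_moves", "kwargs": {"moves": [{"delta_pos":[0,0,-0.001],"twist":[0,0,0],"grip":0.07},{"delta_pos":[0,0,-0.001],"twist":[0,0,0],"grip":0.07}]}}

```text
time: 5.85
tool_pos: [587.4, -134.5, 41.1]
tool_rot: [-0.0, 0.778, 0.628, -0.0]
wrist_force: [-0.2, -0.2, -0.1]
grip_width: 0.82
```

Emit:
{"fn": "apply_moves", "kwargs": {"moves": [{"delta_pos":[0,0,-0.001],"twist":[0,0,0],"grip":0.07},{"delta_pos":[0,0,-0.001],"twist":[0,0,0],"grip":0.07}]}}

```text
time: 6.05
tool_pos: [587.4, -134.5, 40.1]
tool_rot: [-0.0, 0.778, 0.628, -0.0]
wrist_force: [0.4, 0.7, -0.4]
grip_width: 0.824
```

Emit:
{"fn": "apply_moves", "kwargs": {"moves": [{"delta_pos":[0,0,-0.001],"twist":[0,0,0],"grip":0.07},{"delta_pos":[0,0,-0.001],"twist":[0,0,0],"grip":0.07}]}}

```text
time: 6.25
tool_pos: [587.4, -134.4, 39.1]
tool_rot: [-0.0, 0.778, 0.628, -0.0]
wrist_force: [-0.5, 0.2, 0.4]
grip_width: 0.819
```

Emit:
{"fn": "apply_moves", "kwargs": {"moves": [{"delta_pos":[0,0,-0.001],"twist":[0,0,0],"grip":0.07},{"delta_pos":[0,0,-0.001],"twist":[0,0,0],"grip":0.07}]}}

```text
time: 6.45
tool_pos: [587.4, -134.5, 38.1]
tool_rot: [-0.0, 0.778, 0.628, -0.0]
wrist_force: [-0.1, 0.5, 0.6]
grip_width: 0.822
```

```bash
python3 - <<'E'
from h import *
p=read_camera("side"); cv2.imwrite("pics/s3.png",cv2.resize(p["frame"][130:310,250:490],None,fx=3.3,fy=3.3,interpolation=cv2.INTER_CUBIC))
E
```

```text
(no output)
```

View pics/s3.png

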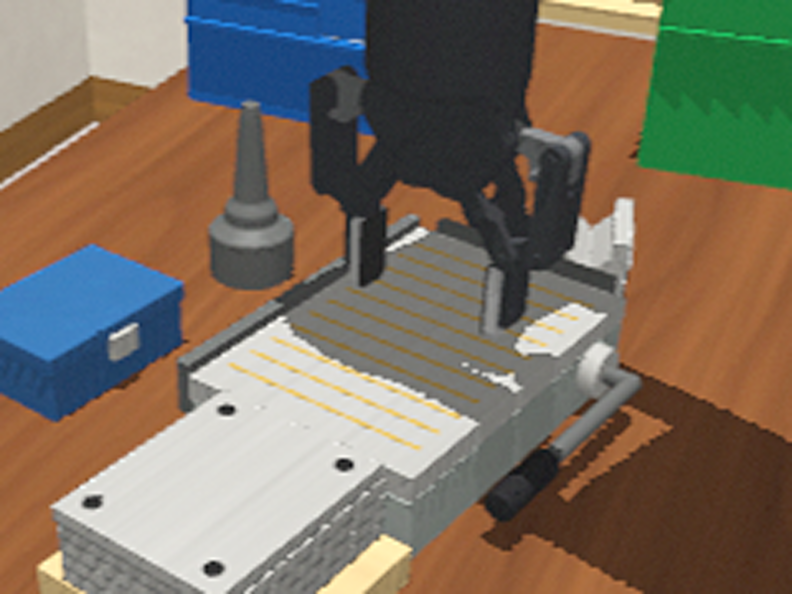

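The fingers hang just over or on the chuck face, near crop (370,280) and (500,330). I keep stepping down.

Emit:
{"fn": "apply_moves", "kwargs": {"moves": [{"delta_pos":[0,0,-0.001],"twist":[0,0,0],"grip":0.07},{"delta_pos":[0,0,-0.001],"twist":[0,0,0],"grip":0.07}]}}

```text
time: 6.7
tool_pos: [587.4, -134.5, 37.1]
tool_rot: [-0.0, 0.778, 0.628, -0.0]
wrist_force: [-0.3, 0.8, -0.3]
grip_width: 0.819
```

Emit:
{"fn": "apply_moves", "kwargs": {"moves": [{"delta_pos":[0,0,-0.001],"twist":[0,0,0],"grip":0.07},{"delta_pos":[0,0,-0.001],"twist":[0,0,0],"grip":0.07}]}}

```text
time: 6.9
tool_pos: [587.4, -134.5, 36.1]
tool_rot: [-0.0, 0.778, 0.628, -0.0]
wrist_force: [0.1, 0.2, -0.7]
grip_width: 0.82
```

Emit:
{"fn": "apply_moves", "kwargs": {"moves": [{"delta_pos":[0,0,-0.001],"twist":[0,0,0],"grip":0.07},{"delta_pos":[0,0,-0.001],"twist":[0,0,0],"grip":0.07}]}}

```text
time: 7.1
tool_pos: [587.4, -134.4, 35.1]
tool_rot: [-0.0, 0.778, 0.628, -0.0]
wrist_force: [0.1, 0.0, 0.5]
grip_width: 0.818
```

Emit:
{"fn": "apply_moves", "kwargs": {"moves": [{"delta_pos":[0,0,-0.001],"twist":[0,0,0],"grip":0.07},{"delta_pos":[0,0,-0.001],"twist":[0,0,0],"grip":0.07}]}}

```text
time: 7.3
tool_pos: [587.4, -134.4, 34.1]
tool_rot: [-0.0, 0.778, 0.628, -0.0]
wrist_force: [0.5, -0.5, -0.5]
grip_width: 0.816
```

```bash
python3 - <<'E'
from h import *
st=manip.observe(); print(st["tool_pos"],st["tau"].round(1),st["wrist_force"],st["joints"].round(3))
p=read_camera("side"); 
for z in(36,50): print(z,((proj(p,[[587.4+40*.979*s,-134.5-40*.2*s,z] for s in(-1,1)])-[250,130])*3.3).round())
cv2.imwrite("pics/s4.png",cv2.resize(p["frame"][180:250,340:420],None,fx=8,fy=8,interpolation=cv2.INTER_CUBIC))
E
```

```text
[ 587.37430259 -134.44894075   34.14110294] [ -0.  -81.1 -51.5   0.   -0.1   0. ] [ 0.47665771 -0.52036365 -0.45609615] [-0.353  0.319  1.589  0.     1.234 -0.14 ]
36 [[492. 392.]
 [359. 339.]]
50 [[494. 368.]
 [360. 316.]]
```

View pics/s4.png

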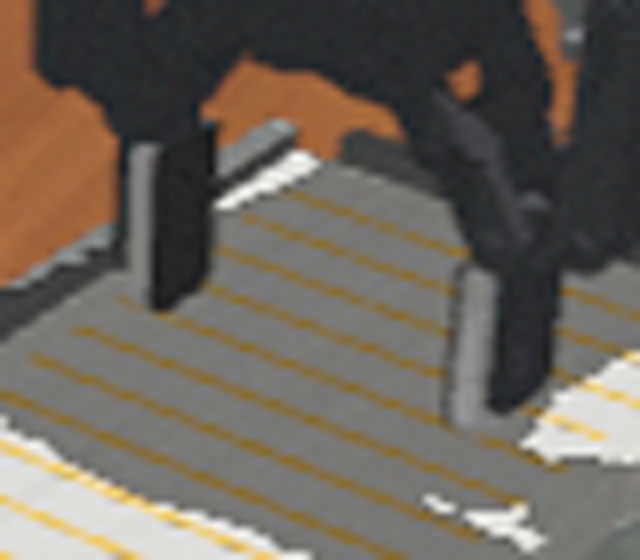

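Both the side view and the wrist view put the open fingertips about 30 mm behind the TCP, so I go down 9 mm and then feel for contact in small steps.

Emit:
{"fn": "apply_moves", "kwargs": {"moves": [{"delta_pos":[0,0,-0.003],"twist":[0,0,0],"grip":0.07},{"delta_pos":[0,0,-0.005],"twist":[0,0,0],"grip":0.07},{"delta_pos":[0,0,-0.005],"twist":[0,0,0],"grip":0.07}]}}

```text
time: 7.65
tool_pos: [587.2, -134.4, 28.8]
tool_rot: [-0.0, 0.778, 0.628, -0.0]
wrist_force: [0.2, 0.7, -0.1]
grip_width: 0.819
```

Emit:
{"fn": "apply_moves", "kwargs": {"moves": [{"delta_pos":[0,0,-0.002],"twist":[0,0,0],"grip":0.07},{"delta_pos":[0,0,-0.002],"twist":[0,0,0],"grip":0.07}]}}

```text
time: 7.85
tool_pos: [587.3, -134.4, 27.0]
tool_rot: [-0.0, 0.778, 0.628, -0.0]
wrist_force: [0.5, -0.1, -0.5]
grip_width: 0.817
```

Emit:
{"fn": "apply_moves", "kwargs": {"moves": [{"delta_pos":[0,0,-0.002],"twist":[0,0,0],"grip":0.07},{"delta_pos":[0,0,-0.002],"twist":[0,0,0],"grip":0.07}]}}

```text
time: 8.05
tool_pos: [587.4, -134.4, 25.0]
tool_rot: [-0.0, 0.778, 0.628, -0.0]
wrist_force: [-0.0, 0.1, 0.6]
grip_width: 0.817
```

Emit:
{"fn": "apply_moves", "kwargs": {"moves": [{"delta_pos":[0,0,-0.001],"twist":[0,0,0],"grip":0.07},{"delta_pos":[0,0,-0.001],"twist":[0,0,0],"grip":0.07}]}}

```text
time: 8.25
tool_pos: [587.4, -134.5, 24.2]
tool_rot: [-0.0, 0.778, 0.628, -0.0]
wrist_force: [-0.4, -0.6, -0.8]
grip_width: 0.816
```

Emit:
{"fn": "apply_moves", "kwargs": {"moves": [{"delta_pos":[0,0,-0.001],"twist":[0,0,0],"grip":0.07},{"delta_pos":[0,0,-0.001],"twist":[0,0,0],"grip":0.07}]}}

```text
time: 8.45
tool_pos: [587.4, -134.5, 23.2]
tool_rot: [-0.0, 0.778, 0.628, -0.0]
wrist_force: [0.3, 0.1, 0.6]
grip_width: 0.817
```

```bash
python3 - <<'E'
from h import *
st=manip.observe(); print(st["tool_pos"])
p=read_camera("side"); q=read_camera("wrist")
a=cv2.resize(p["frame"][180:250,340:420],(400,350),interpolation=cv2.INTER_CUBIC); b=cv2.resize(q["frame"][240:480,160:480],(400,300)); c=np.zeros((350,800,3),np.uint8); c[:,:400]=a; c[:300,400:]=b
cv2.imwrite("pics/s5.png",c)
E
```

```text
[ 587.37896921 -134.47834899   23.1632479 ]
```

View pics/s5.png

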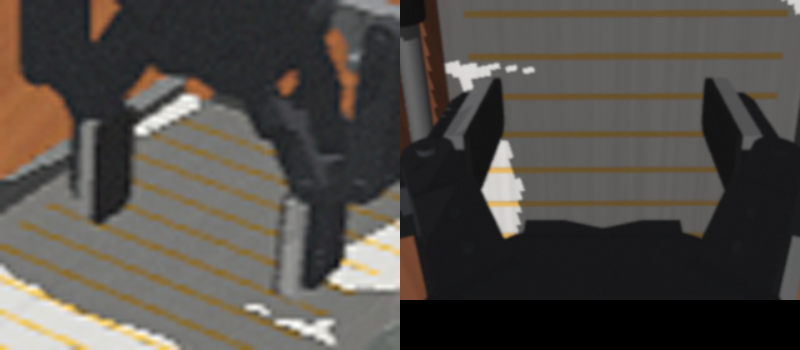

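Emit:
{"fn": "apply_moves", "kwargs": {"moves": [{"delta_pos":[0,0,-0.001],"twist":[0,0,0],"grip":0.07},{"delta_pos":[0,0,-0.002],"twist":[0,0,0],"grip":0.07}]}}

```text
time: 8.75
tool_pos: [587.5, -134.5, 21.2]
tool_rot: [-0.0, 0.778, 0.628, -0.0]
wrist_force: [-0.7, 1.0, 1.1]
grip_width: 0.818
```

Emit:
{"fn": "apply_moves", "kwargs": {"moves": [{"delta_pos":[0,0,-0.001],"twist":[0,0,0],"grip":0.07},{"delta_pos":[0,0,-0.001],"twist":[0,0,0],"grip":0.07}]}}

```text
time: 8.95
tool_pos: [587.4, -134.5, 20.1]
tool_rot: [-0.0, 0.778, 0.628, -0.0]
wrist_force: [-0.3, -0.3, -0.7]
grip_width: 0.823
```

Emit:
{"fn": "apply_moves", "kwargs": {"moves": [{"delta_pos":[0,0,-0.001],"twist":[0,0,0],"grip":0.07},{"delta_pos":[0,0,-0.001],"twist":[0,0,0],"grip":0.07}]}}

```text
time: 9.15
tool_pos: [587.4, -134.5, 19.1]
tool_rot: [-0.0, 0.778, 0.628, -0.0]
wrist_force: [-0.2, -0.1, 0.5]
grip_width: 0.821
```

Emit:
{"fn": "apply_moves", "kwargs": {"moves": [{"delta_pos":[0,0,-0.001],"twist":[0,0,0],"grip":0.07},{"delta_pos":[0,0,-0.001],"twist":[0,0,0],"grip":0.07}]}}

```text
time: 9.35
tool_pos: [587.4, -134.5, 18.1]
tool_rot: [-0.0, 0.778, 0.628, -0.0]
wrist_force: [0.0, 0.2, -0.4]
grip_width: 0.824
```

Emit:
{"fn": "apply_moves", "kwargs": {"moves": [{"delta_pos":[0,0,-0.001],"twist":[0,0,0],"grip":0.07},{"delta_pos":[0,0,-0.001],"twist":[0,0,0],"grip":0.07}]}}

```text
time: 9.55
tool_pos: [587.4, -134.4, 17.1]
tool_rot: [-0.0, 0.778, 0.628, -0.0]
wrist_force: [-0.3, -1.0, 0.4]
grip_width: 0.822
```

Emit:
{"fn": "apply_moves", "kwargs": {"moves": [{"delta_pos":[0,0,-0.001],"twist":[0,0,0],"grip":0.07},{"delta_pos":[0,0,-0.001],"twist":[0,0,0],"grip":0.07}]}}

```text
time: 9.75
tool_pos: [587.5, -134.5, 16.3]
tool_rot: [0.0, 0.778, 0.628, 0.0]
wrist_force: [0.2, -0.4, 1.7]
grip_width: 0.815
```

```bash
python3 - <<'E'
from h import *
st=manip.observe(); print(st["tool_pos"],st["wrist_force"],st["tau"].round(1))
E
```

```text
[ 587.5148499  -134.48268228   16.31333033] [ 0.18282669 -0.38519713  1.66875789] [ -0.  -81.4 -50.2  -0.    0.   -0. ]
```

Emit:
{"fn": "apply_moves", "kwargs": {"moves": [{"delta_pos":[0,0,-0.001],"twist":[0,0,0],"grip":0.07},{"delta_pos":[0,0,-0.001],"twist":[0,0,0],"grip":0.07}]}}

```text
time: 9.95
tool_pos: [587.6, -134.5, 16.3]
tool_rot: [0.0, 0.778, 0.628, 0.0]
wrist_force: [-5.5, 2.4, 14.2]
grip_width: 0.82
```

Contact: the fingertips meet the chuck face (z = 50) at TCP z = 16.3, so at this opening the tips sit 33.7 mm behind the TCP. Now I go over to the far (+y) side of the stack.

Emit:
{"fn": "apply_moves", "kwargs": {"moves": [{"delta_pos":[0,0,0.045],"twist":[0,0,0],"grip":0.07},{"delta_pos":[0,0,0.075],"twist":[0,0,0],"grip":0.07},{"delta_pos":[0.01,0.048,0.075],"twist":[0,0,0],"grip":0.07},{"delta_pos":[0.02,0.096,0.075],"twist":[0,0,0],"grip":0.07},{"delta_pos":[0.029,0.144,0.075],"twist":[0,0,0],"grip":0.07}]}}

```text
time: 10.45
tool_pos: [616.7, 10.9, 90.5]
tool_rot: [0.0, 0.779, 0.628, 0.0]
wrist_force: [2.0, -0.6, 0.2]
grip_width: 0.824
```

Emit:
{"fn": "apply_moves", "kwargs": {"moves": [{"delta_pos":[0.01,0.047,0],"twist":[0,0,0.003],"grip":0.07},{"delta_pos":[0.019,0.1,0],"twist":[0,0,0.003],"grip":0.07},{"delta_pos":[0.019,0.1,0],"twist":[0,0,0.003],"grip":0.07},{"delta_pos":[0.019,0.1,0],"twist":[0,0,0.003],"grip":0.07}]}}

```text
time: 10.85
tool_pos: [635.3, 110.8, 89.9]
tool_rot: [-0.0, 0.777, 0.63, -0.0]
wrist_force: [-0.5, -0.4, 0.1]
grip_width: 0.819
```

```bash
python3 - <<'E'
from h import *
st=manip.observe(); q=st["tool_rot"]; print(st["tool_pos"],np.degrees(np.arctan2(2*q[2]**2-1,2*q[1]*q[2])))
p=read_camera("wrist"); f=p["frame"].copy(); np.save("w3.npy",dict(p=p,st=st),allow_pickle=True)
cv2.imwrite("pics/w3.png",f)
E
```

```text
[635.26353208 110.78435098  89.89576429] -11.898340756333049
```

View pics/w3.png

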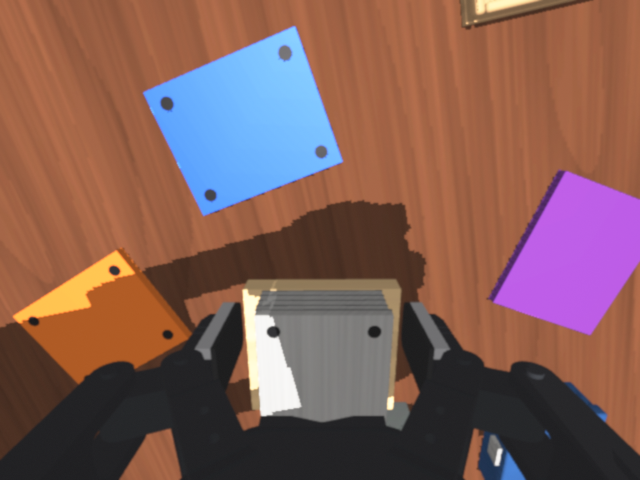

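The plate's +y edge is at row ≈313, columns 258–391, centred between the fingers. The blue and orange plates are clear of the descent.

```bash
python3 - <<'E'
from h import *
d=np.load("w3.npy",allow_pickle=True).item(); p,st=d["p"],d["st"]
W=unproj(p,[[258,313.5],[391,313.5],[273.5,331.5],[374.5,331.5]],60,st); print(W.round(1))
for w in W: v=w[:2]-st["tool_pos"][:2]; print("toolrel chuckx,y",(v@[.979,-.2036]).round(1),(v@[.2036,.979]).round(1))
v=W[1]-W[0];print(np.degrees(np.arctan2(v[1],v[0])),np.linalg.norm(v))
E
```

```text
[[588.4  89.8  60. ]
 [672.2  72.3  60. ]
 [595.   75.   60. ]
 [659.7  61.5  60. ]]
toolrel chuckx,y -41.6 -30.1
toolrel chuckx,y 44.0 -30.1
toolrel chuckx,y -32.2 -43.2
toolrel chuckx,y 33.9 -43.3
-11.803940626053098 85.56446409047484
```

Emit:
{"fn": "apply_moves", "kwargs": {"moves": [{"delta_pos":[0,0,-0.045],"twist":[0,0,0],"grip":0.07},{"delta_pos":[0,0,-0.06],"twist":[0,0,0],"grip":0.07},{"delta_pos":[0,0,-0.069],"twist":[0,0,0],"grip":0.07},{"delta_pos":[0,0,-0.069],"twist":[0,0,0],"grip":0.07}]}}

```text
time: 11.3
tool_pos: [635.1, 108.7, 20.8]
tool_rot: [-0.0, 0.778, 0.629, -0.001]
wrist_force: [-1.0, -0.0, 0.6]
grip_width: 0.823
```

Emit:
{"fn": "apply_moves", "kwargs": {"moves": [{"delta_pos":[-0.001,-0.005,0],"twist":[0,0,0],"grip":0.07},{"delta_pos":[-0.002,-0.01,0],"twist":[0,0,0],"grip":0.07},{"delta_pos":[-0.003,-0.0145,0],"twist":[0,0,0],"grip":0.07},{"delta_pos":[-0.0035,-0.017,0],"twist":[0,0,0],"grip":0.07},{"delta_pos":[-0.0042,-0.02,0],"twist":[0,0,0],"grip":0.07}]}}

```text
time: 11.8
tool_pos: [631.4, 89.3, 21.7]
tool_rot: [0.0, 0.777, 0.629, 0.0]
wrist_force: [0.6, 2.2, 0.5]
grip_width: 0.82
```

Emit:
{"fn": "apply_moves", "kwargs": {"moves": [{"delta_pos":[-0.0006,-0.003,0],"twist":[0,0,0],"grip":0.07},{"delta_pos":[-0.0012,-0.006,0],"twist":[0,0,0],"grip":0.07},{"delta_pos":[-0.0019,-0.009,0],"twist":[0,0,0],"grip":0.07},{"delta_pos":[-0.0025,-0.012,0],"twist":[0,0,0],"grip":0.07},{"delta_pos":[-0.0031,-0.015,0],"twist":[0,0,0],"grip":0.07}]}}

```text
time: 12.3
tool_pos: [628.1, 74.4, 21.3]
tool_rot: [-0.0, 0.777, 0.629, 0.0]
wrist_force: [0.9, 4.1, 2.6]
grip_width: 0.818
```

```bash
python3 - <<'E'
from h import *
st=manip.observe(); print(st["tool_pos"],st["wrist_force"],st["torque"])
p=read_camera("wrist"); s=read_camera("side")
c=np.zeros((480,800,3),np.uint8); c[:300,:400]=cv2.resize(p["frame"][200:,160:480],(400,350))[:300]; c[:,400:]=cv2.resize(s["frame"][180:360,240:390],(400,480),interpolation=cv2.INTER_CUBIC)
cv2.imwrite("pics/c6.png",c)
E
```

```text
[628.1440541   74.37435519  21.32213606] [0.92760841 4.08411428 2.64103077] [ 0.63923266 -0.12187803 -0.01172662]
```

View pics/c6.png

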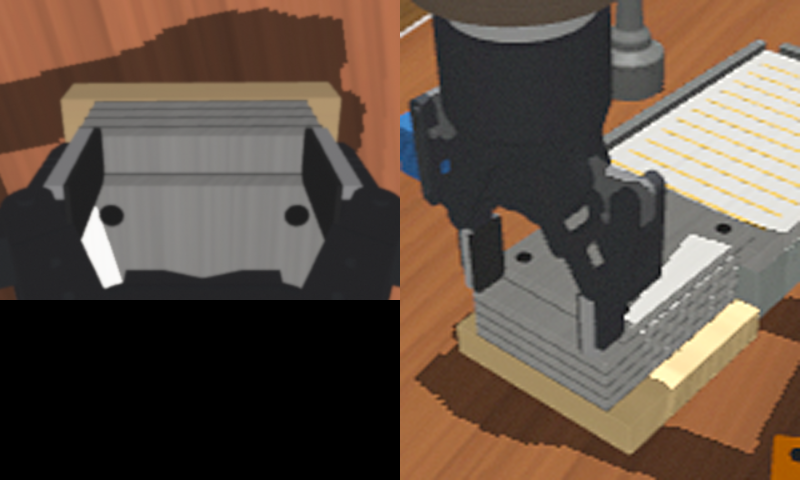

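Only the top plate has moved. Its rear edge is straight across and the lower plates stay squared. I continue the slide.

Emit:
{"fn": "apply_moves", "kwargs": {"moves": [{"delta_pos":[-0.0012,-0.006,0],"twist":[0,0,0],"grip":0.07},{"delta_pos":[-0.0025,-0.012,0],"twist":[0,0,0],"grip":0.07},{"delta_pos":[-0.0037,-0.018,0],"twist":[0,0,0],"grip":0.07},{"delta_pos":[-0.005,-0.024,0],"twist":[0,0,0],"grip":0.07},{"delta_pos":[-0.0062,-0.03,0],"twist":[0,0,0],"grip":0.07}]}}

```text
time: 12.9
tool_pos: [621.7, 43.9, 21.2]
tool_rot: [-0.0, 0.777, 0.629, -0.0]
wrist_force: [0.7, 2.9, 0.6]
grip_width: 0.822
```

Emit:
{"fn": "apply_moves", "kwargs": {"moves": [{"delta_pos":[-0.0012,-0.006,0],"twist":[0,0,0],"grip":0.07},{"delta_pos":[-0.0025,-0.012,0],"twist":[0,0,0],"grip":0.07},{"delta_pos":[-0.0037,-0.018,0],"twist":[0,0,0],"grip":0.07},{"delta_pos":[-0.005,-0.024,0],"twist":[0,0,0],"grip":0.07},{"delta_pos":[-0.0062,-0.03,0],"twist":[0,0,0],"grip":0.07}]}}

```text
time: 13.4
tool_pos: [615.6, 14.0, 21.3]
tool_rot: [-0.0, 0.777, 0.629, -0.0]
wrist_force: [0.8, 3.1, 0.1]
grip_width: 0.821
```

```bash
cat > edge.py <<'E'
from h import *
# plate +y edge / hole check in wrist picture
st=manip.observe(); print(st["time"],st["tool_pos"].round(1),st["wrist_force"].round(1),st["torque"].round(2))
p=read_camera("wrist"); f=p["frame"]; g=cv2.cvtColor(f,cv2.COLOR_BGR2GRAY)
b=cv2.morphologyEx(g,cv2.MORPH_BLACKHAT,cv2.getStructuringElement(cv2.MORPH_ELLIPSE,(31,31)))
n,l,s,c=cv2.connectedComponentsWithStats((b>45).astype(np.uint8))
for i in range(1,n):
    if 60<s[i,4]<600 and .5<s[i,2]/s[i,3]<2 and 200<c[i,1]<420 and 180<c[i,0]<460:
        w=unproj(p,c[i],58,st)[0]; v=(w-st["tool_pos"])[:2]; print(c[i].round(1),s[i,4],w.round(1),"rel",(v@[.979,-.2036]).round(1),(v@[.2036,.979]).round(1))
cv2.imwrite("pics/e.png",f)
E
python3 edge.py
```

```text
13.4 [615.6  14.   21.3] [0.8 3.1 0.1] [ 0.39 -0.2   0.04]
[198.2 332.2] 339 [561.8  22.1  58. ] rel -54.3 -3.0
[248.9 372.9] 253 [577.8  -2.7  58. ] rel -33.6 -24.1
[397.4 372.9] 260 [643.8 -16.7  58. ] rel 33.8 -24.3
```

Emit:
{"fn": "apply_moves", "kwargs": {"moves": [{"delta_pos":[-0.0012,-0.006,0],"twist":[0,0,0],"grip":0.07},{"delta_pos":[-0.0025,-0.012,0],"twist":[0,0,0],"grip":0.07},{"delta_pos":[-0.0037,-0.018,0],"twist":[0,0,0],"grip":0.07},{"delta_pos":[-0.005,-0.024,0],"twist":[0,0,0],"grip":0.07},{"delta_pos":[-0.0062,-0.03,0],"twist":[0,0,0],"grip":0.07}]}}

```text
time: 13.95
tool_pos: [609.4, -16.0, 21.2]
tool_rot: [-0.0, 0.777, 0.629, -0.0]
wrist_force: [0.6, 1.5, -1.0]
grip_width: 0.823
```

Emit:
{"fn": "apply_moves", "kwargs": {"moves": [{"delta_pos":[-0.0012,-0.006,0],"twist":[0,0,0],"grip":0.07},{"delta_pos":[-0.0025,-0.012,0],"twist":[0,0,0],"grip":0.07},{"delta_pos":[-0.0037,-0.018,0],"twist":[0,0,0],"grip":0.07},{"delta_pos":[-0.005,-0.024,0],"twist":[0,0,0],"grip":0.07},{"delta_pos":[-0.0062,-0.03,0],"twist":[0,0,0],"grip":0.07}]}}

```text
time: 14.45
tool_pos: [603.3, -45.9, 21.4]
tool_rot: [0.0, 0.777, 0.629, 0.0]
wrist_force: [0.5, 3.6, 1.7]
grip_width: 0.818
```

```bash
python3 edge.py
```

```text
14.45 [603.3 -45.9  21.4] [0.5 3.6 1.7] [ 0.51 -0.12  0.01]
[448.  239.5] 336 [660.4 -18.3  58. ] rel 50.2 38.6
[199.1 328.2] 298 [550.5 -36.1  58. ] rel -53.7 -1.1
[445.6 332.2] 323 [655.1 -60.2  58. ] rel 53.6 -3.5
[249.9 368.3] 242 [566.6 -60.5  58. ] rel -33.0 -21.7
[396.2 368.3] 244 [631.3 -74.2  58. ] rel 33.2 -21.9
```

Emit:
{"fn": "apply_moves", "kwargs": {"moves": [{"delta_pos":[-0.0012,-0.006,0],"twist":[0,0,0],"grip":0.07},{"delta_pos":[-0.0025,-0.012,0],"twist":[0,0,0],"grip":0.07},{"delta_pos":[-0.0037,-0.018,-0.0005],"twist":[0,0,0],"grip":0.07},{"delta_pos":[-0.005,-0.024,-0.001],"twist":[0,0,0],"grip":0.07},{"delta_pos":[-0.0062,-0.03,-0.001],"twist":[0,0,0],"grip":0.07}]}}

```text
time: 15.0
tool_pos: [597.0, -76.0, 20.2]
tool_rot: [-0.0, 0.777, 0.629, -0.0]
wrist_force: [0.7, 4.0, 2.3]
grip_width: 0.817
```

Emit:
{"fn": "apply_moves", "kwargs": {"moves": [{"delta_pos":[-0.0008,-0.004,0],"twist":[0,0,0],"grip":0.07},{"delta_pos":[-0.0017,-0.008,0],"twist":[0,0,0],"grip":0.07},{"delta_pos":[-0.0025,-0.012,0],"twist":[0,0,0],"grip":0.07},{"delta_pos":[-0.0033,-0.016,0],"twist":[0,0,0],"grip":0.07}]}}

```text
time: 15.4
tool_pos: [593.7, -91.8, 20.2]
tool_rot: [-0.0, 0.777, 0.629, -0.0]
wrist_force: [0.6, 3.5, 1.2]
grip_width: 0.82
```

Emit:
{"fn": "apply_moves", "kwargs": {"moves": [{"delta_pos":[-0.0004,-0.002,0],"twist":[0,0,0],"grip":0.07},{"delta_pos":[-0.0008,-0.004,0],"twist":[0,0,0],"grip":0.07},{"delta_pos":[-0.0012,-0.006,0],"twist":[0,0,0],"grip":0.07}]}}

```text
time: 15.7
tool_pos: [592.6, -97.6, 20.2]
tool_rot: [-0.0, 0.777, 0.629, -0.0]
wrist_force: [1.0, 2.7, 1.6]
grip_width: 0.819
```

```bash
python3 edge.py; python3 - <<'E'
from h import *
s=read_camera("top")
for n,z in(("plate_top",54),("end_stop",56)):
    for o in nets.landmark_of(s,n)[:3]: print(n,o["confidence"],unproj(s,o["point"],z).round(1))
E
```

```text
15.7 [592.6 -97.6  20.2] [1.  2.7 1.6] [ 0.48 -0.12 -0.04]
[198.  332.5] 316 [539.3 -89.   58. ] rel -53.9 -2.5
[445.7 332.3] 327 [ 644.1 -111.1   58. ] rel 53.2 -2.8
[249.4 370.5] 245 [ 555.8 -112.4   58. ] rel -33.0 -22.0
[396.7 370.5] 250 [ 620.5 -126.1   58. ] rel 33.2 -22.2
plate_top 0.97 [[450.1  71.7  54. ]]
plate_top 0.71 [[596.6 186.3  54. ]]
end_stop 0.6 [[ 568.3 -235.    56. ]]
```

Emit:
{"fn": "apply_moves", "kwargs": {"moves": [{"delta_pos":[-0.0004,-0.002,0],"twist":[0,0,0],"grip":0.07},{"delta_pos":[-0.0008,-0.004,0],"twist":[0,0,0],"grip":0.07},{"delta_pos":[-0.0012,-0.006,0],"twist":[0,0,0],"grip":0.07},{"delta_pos":[-0.0017,-0.008,0],"twist":[0,0,0],"grip":0.07}]}}

```text
time: 16.3
tool_pos: [590.9, -105.6, 20.2]
tool_rot: [-0.0, 0.777, 0.629, -0.0]
wrist_force: [0.6, 1.4, -0.7]
grip_width: 0.819
```

Emit:
{"fn": "apply_moves", "kwargs": {"moves": [{"delta_pos":[-0.0002,-0.001,0],"twist":[0,0,0],"grip":0.07},{"delta_pos":[-0.0004,-0.002,0],"twist":[0,0,0],"grip":0.07}]}}

```text
time: 16.5
tool_pos: [590.5, -107.6, 20.2]
tool_rot: [-0.0, 0.777, 0.629, -0.0]
wrist_force: [1.3, 2.0, -0.6]
grip_width: 0.824
```

Emit:
{"fn": "apply_moves", "kwargs": {"moves": [{"delta_pos":[-0.0002,-0.001,0],"twist":[0,0,0],"grip":0.07}]}}

```text
time: 16.6
tool_pos: [590.3, -108.6, 20.2]
tool_rot: [-0.0, 0.777, 0.629, -0.0]
wrist_force: [0.9, 2.7, -1.9]
grip_width: 0.818
```

Emit:
{"fn": "apply_moves", "kwargs": {"moves": [{"delta_pos":[-0.0002,-0.001,0],"twist":[0,0,0],"grip":0.07}]}}

```text
time: 16.7
tool_pos: [590.1, -109.6, 20.2]
tool_rot: [-0.0, 0.777, 0.629, -0.0]
wrist_force: [1.2, 1.9, -0.4]
grip_width: 0.822
```

Emit:
{"fn": "apply_moves", "kwargs": {"moves": [{"delta_pos":[-0.0002,-0.001,0],"twist":[0,0,0],"grip":0.07}]}}

```text
time: 16.8
tool_pos: [589.9, -110.5, 20.2]
tool_rot: [-0.0, 0.777, 0.629, -0.0]
wrist_force: [0.3, 2.9, -1.7]
grip_width: 0.819
```

Emit:
{"fn": "apply_moves", "kwargs": {"moves": [{"delta_pos":[-0.0002,-0.001,0],"twist":[0,0,0],"grip":0.07}]}}

```text
time: 16.9
tool_pos: [589.7, -111.5, 20.2]
tool_rot: [-0.0, 0.777, 0.629, -0.0]
wrist_force: [0.7, 2.8, -1.1]
grip_width: 0.82
```

Emit:
{"fn": "apply_moves", "kwargs": {"moves": [{"delta_pos":[-0.0002,-0.001,0],"twist":[0,0,0],"grip":0.07}]}}

```text
time: 17.0
tool_pos: [589.5, -112.6, 20.2]
tool_rot: [-0.0, 0.777, 0.629, -0.0]
wrist_force: [0.5, 1.5, -0.8]
grip_width: 0.82
```

Emit:
{"fn": "apply_moves", "kwargs": {"moves": [{"delta_pos":[-0.0002,-0.001,0],"twist":[0,0,0],"grip":0.07}]}}

```text
time: 17.1
tool_pos: [589.3, -113.6, 20.3]
tool_rot: [-0.0, 0.777, 0.629, -0.0]
wrist_force: [0.7, 1.9, -2.3]
grip_width: 0.819
```

Emit:
{"fn": "apply_moves", "kwargs": {"moves": [{"delta_pos":[-0.0002,-0.001,0],"twist":[0,0,0],"grip":0.07}]}}

```text
time: 17.2
tool_pos: [589.1, -114.6, 20.3]
tool_rot: [-0.0, 0.777, 0.629, -0.0]
wrist_force: [0.9, 3.2, -1.9]
grip_width: 0.818
```

Emit:
{"fn": "apply_moves", "kwargs": {"moves": [{"delta_pos":[-0.0002,-0.001,0],"twist":[0,0,0],"grip":0.07}]}}

```text
time: 17.3
tool_pos: [588.9, -115.5, 20.3]
tool_rot: [-0.0, 0.777, 0.629, -0.0]
wrist_force: [0.7, 5.4, -0.7]
grip_width: 0.822
```

Emit:
{"fn": "apply_moves", "kwargs": {"moves": [{"delta_pos":[-0.0002,-0.001,0],"twist":[0,0,0],"grip":0.07}]}}

```text
time: 17.4
tool_pos: [588.8, -115.8, 20.2]
tool_rot: [-0.001, 0.777, 0.629, 0.0]
wrist_force: [2.8, 13.6, -0.6]
grip_width: 0.819
```

Emit:
{"fn": "apply_moves", "kwargs": {"moves": [{"delta_pos":[-0.0002,-0.001,0],"twist":[0,0,0],"grip":0.07}]}}

```text
time: 17.5
tool_pos: [588.7, -116.0, 20.2]
tool_rot: [-0.001, 0.777, 0.629, 0.001]
wrist_force: [3.8, 20.6, -0.3]
grip_width: 0.819
```

```bash
python3 edge.py
```

```text
17.5 [ 588.7 -116.    20.2] [ 3.8 20.6 -0.3] [ 3.42 -0.66  0.  ]
[445.6 332.3] 323 [ 640.2 -129.6   58. ] rel 53.1 -2.8
[249.2 369.6] 249 [ 552.  -130.4   58. ] rel -33.0 -21.6
[397.  369.5] 247 [ 616.9 -144.    58. ] rel 33.3 -21.7
```

The plate is against the stop: 20 N with no yaw moment, holes square to the tool. Back off, lift the empty fingers, turn 90° and go to the near side.

Emit:
{"fn": "apply_moves", "kwargs": {"moves": [{"delta_pos":[0.0008,0.004,0],"twist":[0,0,0],"grip":0.07},{"delta_pos":[0.003,0.0147,0],"twist":[0,0,0],"grip":0.07},{"delta_pos":[0.003,0.0147,0.03],"twist":[0,0,0],"grip":0.07},{"delta_pos":[0.003,0.0147,0.07],"twist":[0,0,0],"grip":0.07}]}}

```text
time: 17.95
tool_pos: [590.5, -101.9, 89.4]
tool_rot: [-0.001, 0.777, 0.629, -0.001]
wrist_force: [0.3, -0.1, 1.0]
grip_width: 0.821
```

Emit:
{"fn": "apply_moves", "kwargs": {"moves": [{"delta_pos":[-0.045,-0.03,0],"twist":[0,0,0.72],"grip":0.07},{"delta_pos":[-0.045,-0.03,0],"twist":[0,0,0.72],"grip":0.07},{"delta_pos":[-0.045,-0.03,0],"twist":[0,0,0.72],"grip":0.07},{"delta_pos":[-0.045,-0.03,0],"twist":[0,0,0.72],"grip":0.07},{"delta_pos":[-0.045,-0.03,0],"twist":[0,0,0.72],"grip":0.07}]}}

```text
time: 18.45
tool_pos: [546.6, -132.6, 90.5]
tool_rot: [0.0, 0.503, 0.864, -0.0]
wrist_force: [-0.4, -0.1, 0.0]
grip_width: 0.816
```

Emit:
{"fn": "apply_moves", "kwargs": {"moves": [{"delta_pos":[-0.044,-0.03,0],"twist":[0,0,0.72],"grip":0.07},{"delta_pos":[-0.044,-0.03,0],"twist":[0,0,0.72],"grip":0.07},{"delta_pos":[-0.044,-0.03,0],"twist":[0,0,0.72],"grip":0.07},{"delta_pos":[-0.044,-0.03,0],"twist":[0,0,0.72],"grip":0.07},{"delta_pos":[-0.044,-0.03,0],"twist":[0,0,0.72],"grip":0.07}]}}

```text
time: 18.95
tool_pos: [502.6, -162.7, 90.5]
tool_rot: [0.0, 0.167, 0.986, -0.0]
wrist_force: [0.3, 0.5, -1.3]
grip_width: 0.819
```

Emit:
{"fn": "apply_moves", "kwargs": {"moves": [{"delta_pos":[0,0,0],"twist":[0,0,0.131],"grip":0.07},{"delta_pos":[0,0,0],"twist":[0,0,0.131],"grip":0.07},{"delta_pos":[0,0,0],"twist":[0,0,0.131],"grip":0.07}]}}

```text
time: 19.25
tool_pos: [502.6, -162.6, 90.4]
tool_rot: [0.0, 0.107, 0.994, -0.0]
wrist_force: [-0.8, -0.3, 0.1]
grip_width: 0.817
```

```bash
sed -i 's/200<c\[i,1\]<420 and 180<c\[i,0\]<460/True/; s/60<s\[i,4\]<600/40<s[i,4]<600/' edge.py; python3 edge.py; python3 -c "
from h import *
q=manip.observe()['tool_rot'];print(q,np.degrees(np.arctan2(2*q[2]**2-1,2*q[1]*q[2])))"
```

```text
19.25 [ 502.6 -162.6   90.4] [-0.8 -0.3  0.1] [0.01 0.   0.06]
[628.4   2.8] 72 [397.   18.7  58. ] rel -140.3 156.0
[587.3  52.4] 163 [415.4  -1.2  58. ] rel -118.3 140.3
[626.1 168.6] 124 [480.8  21.3  58. ] rel -58.8 175.6
[445.5 332.7] 320 [565.6 -91.1  58. ] rel 47.1 82.9
[197.5 333.2] 331 [ 531.1 -252.    58. ] rel 46.1 -81.7
[254.  326.9] 119 [ 534.5 -214.1   58. ] rel 41.7 -43.9
[384.3 326.5] 148 [ 552.4 -130.    58. ] rel 42.1 42.0
[128.3 363.7] 42 [ 543.8 -305.8   58. ] rel 69.5 -131.8
[333.1 389.9] 50 [ 594.5 -173.1   58. ] rel 92.1 8.4
[380.1 408.2] 111 [ 617.2 -143.4   58. ] rel 108.3 42.1
[259.9 408.7] 108 [ 599.3 -227.7   58. ] rel 107.9 -44.0
[263.6 418.2] 53 [ 608.1 -227.3   58. ] rel 116.4 -41.9
[379.9 418.1] 51 [ 625.9 -145.    58. ] rel 117.0 42.4
[ 4.35314385e-05  1.06567893e-01  9.94305416e-01 -1.46049071e-04] 77.76498534267343
```

Hole measurements put the plate at (575.9, −178.8), yaw −12.0°, square to the turned tool, with its near edge 30 mm ahead. Descend and push towards the rail.

Emit:
{"fn": "apply_moves", "kwargs": {"moves": [{"delta_pos":[0,0.001,-0.045],"twist":[0,0,0],"grip":0.07},{"delta_pos":[0,0.001,-0.06],"twist":[0,0,0],"grip":0.07},{"delta_pos":[0,0.001,-0.07],"twist":[0,0,0],"grip":0.07},{"delta_pos":[0,0.001,-0.07],"twist":[0,0,0],"grip":0.07}]}}

```text
time: 19.7
tool_pos: [502.2, -161.6, 19.4]
tool_rot: [-0.001, 0.105, 0.994, 0.0]
wrist_force: [-0.2, -0.6, 0.6]
grip_width: 0.819
```

Emit:
{"fn": "apply_moves", "kwargs": {"moves": [{"delta_pos":[0.0049,-0.001,0],"twist":[0,0,0],"grip":0.07},{"delta_pos":[0.0098,-0.0021,0],"twist":[0,0,0],"grip":0.07},{"delta_pos":[0.0137,-0.0029,0],"twist":[0,0,0],"grip":0.07},{"delta_pos":[0.0166,-0.0035,0],"twist":[0,0,0],"grip":0.07},{"delta_pos":[0.0196,-0.0042,0],"twist":[0,0,0],"grip":0.07}]}}

```text
time: 20.2
tool_pos: [522.4, -166.0, 20.4]
tool_rot: [-0.0, 0.105, 0.995, -0.0]
wrist_force: [-4.3, 1.4, 2.0]
grip_width: 0.821
```

Emit:
{"fn": "apply_moves", "kwargs": {"moves": [{"delta_pos":[0.0029,-0.0006,0],"twist":[0,0,0],"grip":0.07},{"delta_pos":[0.0059,-0.0012,0],"twist":[0,0,0],"grip":0.07},{"delta_pos":[0.0088,-0.0019,0],"twist":[0,0,0],"grip":0.07},{"delta_pos":[0.0117,-0.0025,0],"twist":[0,0,0],"grip":0.07}]}}

```text
time: 20.6
tool_pos: [534.0, -168.5, 20.3]
tool_rot: [-0.0, 0.105, 0.995, -0.0]
wrist_force: [-4.0, 0.6, 3.0]
grip_width: 0.821
```

```bash
python3 edge.py
```

```text
20.6 [ 534.  -168.5   20.3] [-4.   0.6  3. ] [0.22 0.57 0.03]
[263.1 232.8] 267 [ 489.2 -181.4   58. ] rel -41.2 -21.8
[454.3 236.3] 86 [ 506.3 -107.8   58. ] rel -39.5 53.7
[450.5 300. ] 74 [ 533.8 -112.1   58. ] rel -11.7 55.2
[204.5 323.8] 153 [ 523.1 -216.4   58. ] rel -0.9 -49.1
[445.5 332.3] 337 [ 548.7 -115.7   58. ] rel 3.7 54.7
[515.6 363.5] 48 [571.  -86.7  58. ] rel 19.6 87.6
[ 28.7 393.2] 69 [ 540.7 -306.5   58. ] rel 34.7 -133.7
```

Emit:
{"fn": "apply_moves", "kwargs": {"moves": [{"delta_pos":[0.0025,-0.0005,0],"twist":[0,0,0],"grip":0.07},{"delta_pos":[0.0049,-0.001,0],"twist":[0,0,0],"grip":0.07},{"delta_pos":[0.0074,-0.0016,0],"twist":[0,0,0],"grip":0.07},{"delta_pos":[0.0098,-0.0021,0],"twist":[0,0,0],"grip":0.07},{"delta_pos":[0.0117,-0.0025,0],"twist":[0,0,0],"grip":0.07}]}}

```text
time: 21.15
tool_pos: [545.8, -171.0, 20.2]
tool_rot: [-0.0, 0.105, 0.995, -0.0]
wrist_force: [-3.9, 2.4, 1.6]
grip_width: 0.816
```

Emit:
{"fn": "apply_moves", "kwargs": {"moves": [{"delta_pos":[0.001,-0.0002,0],"twist":[0,0,0],"grip":0.07}]}}

```text
time: 21.25
tool_pos: [546.7, -171.2, 20.2]
tool_rot: [-0.0, 0.105, 0.995, -0.0]
wrist_force: [-4.1, 1.3, 2.1]
grip_width: 0.819
```

Emit:
{"fn": "apply_moves", "kwargs": {"moves": [{"delta_pos":[0.001,-0.0002,0],"twist":[0,0,0],"grip":0.07}]}}

```text
time: 21.35
tool_pos: [547.6, -171.4, 20.2]
tool_rot: [-0.0, 0.105, 0.995, -0.0]
wrist_force: [-2.6, 1.0, 1.5]
grip_width: 0.821
```

Emit:
{"fn": "apply_moves", "kwargs": {"moves": [{"delta_pos":[0.001,-0.0002,0],"twist":[0,0,0],"grip":0.07}]}}

```text
time: 21.45
tool_pos: [548.6, -171.6, 20.3]
tool_rot: [-0.0, 0.105, 0.995, -0.0]
wrist_force: [-2.7, 1.2, 1.3]
grip_width: 0.82
```

Emit:
{"fn": "apply_moves", "kwargs": {"moves": [{"delta_pos":[0.001,-0.0002,0],"twist":[0,0,0],"grip":0.07}]}}

```text
time: 21.55
tool_pos: [549.6, -171.8, 20.2]
tool_rot: [-0.0, 0.105, 0.995, -0.0]
wrist_force: [-3.3, 0.4, 0.7]
grip_width: 0.819
```

Emit:
{"fn": "apply_moves", "kwargs": {"moves": [{"delta_pos":[0.001,-0.0002,0],"twist":[0,0,0],"grip":0.07}]}}

```text
time: 21.65
tool_pos: [550.6, -172.0, 20.2]
tool_rot: [-0.0, 0.105, 0.995, -0.0]
wrist_force: [-2.3, 0.9, 1.4]
grip_width: 0.818
```

Emit:
{"fn": "apply_moves", "kwargs": {"moves": [{"delta_pos":[0.001,-0.0002,0],"twist":[0,0,0],"grip":0.07}]}}

```text
time: 21.75
tool_pos: [551.2, -172.1, 20.2]
tool_rot: [-0.0, 0.105, 0.995, -0.0]
wrist_force: [-11.5, 2.4, 4.5]
grip_width: 0.818
```

Emit:
{"fn": "apply_moves", "kwargs": {"moves": [{"delta_pos":[0.001,-0.0002,0],"twist":[0,0,0],"grip":0.07},{"delta_pos":[0.001,-0.0002,0],"twist":[0,0,0],"grip":0.07}]}}

```text
time: 21.95
tool_pos: [551.2, -172.1, 20.1]
tool_rot: [-0.002, 0.105, 0.995, 0.0]
wrist_force: [-16.3, 1.9, 7.5]
grip_width: 0.818
```

```bash
python3 edge.py | head -1; rm -f e.txt
```

```text
21.95 [ 551.2 -172.1   20.1] [-16.3   1.9   7.5] [0.39 2.51 0.03]
```

Emit:
{"fn": "apply_moves", "kwargs": {"moves": [{"delta_pos":[-0.003,0.0006,0],"twist":[0,0,0],"grip":0.07},{"delta_pos":[-0.0147,0.0031,0],"twist":[0,0,0],"grip":0.07},{"delta_pos":[-0.02,0.004,0.04],"twist":[0,0,0],"grip":0.07},{"delta_pos":[-0.025,0.005,0.085],"twist":[0,0,0],"grip":0.07},{"delta_pos":[-0.06,0.012,0.11],"twist":[0,0,0],"grip":0.07}]}}

```text
time: 22.5
tool_pos: [494.0, -161.0, 133.4]
tool_rot: [0.002, 0.105, 0.995, -0.001]
wrist_force: [-0.3, -0.1, 0.7]
grip_width: 0.822
```

Emit:
{"fn": "apply_moves", "kwargs": {"moves": [{"delta_pos":[-0.03,0.006,0.02],"twist":[0,0,0],"grip":0.07},{"delta_pos":[-0.03,0.006,0.02],"twist":[0,0,0],"grip":0.07},{"delta_pos":[-0.03,0.006,0.02],"twist":[0,0,0],"grip":0.07}]}}

```text
time: 22.8
tool_pos: [462.4, -154.4, 150.8]
tool_rot: [0.001, 0.105, 0.994, -0.0]
wrist_force: [1.5, -0.4, 0.1]
grip_width: 0.823
```

```bash
python3 - <<'E'
from h import *
st=manip.observe(); print(st["time"],st["tool_pos"])
p=read_camera("wrist"); np.save("w7.npy",dict(p=p,st=st),allow_pickle=True); t=read_camera("top")
a=cv2.resize(p["frame"][220:480,160:480],(800,650),interpolation=cv2.INTER_CUBIC)[:590]
cv2.imwrite("pics/w7.png",a); cv2.imwrite("pics/t7.png",cv2.resize(t["frame"][200:320,310:480],None,fx=4.7,fy=4.7,interpolation=cv2.INTER_CUBIC))
E
```

```text
22.8 [ 462.40575367 -154.44524867  150.82012763]
```

View pics/w7.png

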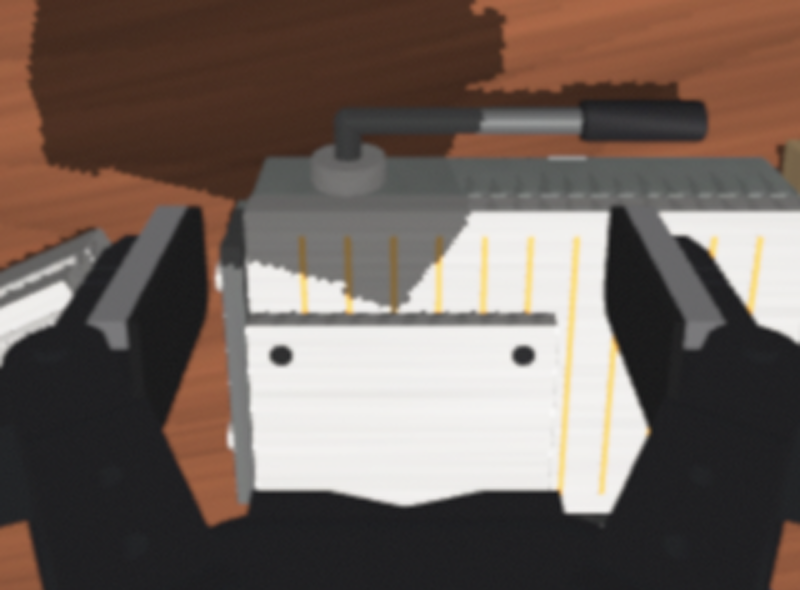

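The plate lies flat and square, with its left edge on the end stop (crop x≈245) and holes at (281,355) and (523,355). The rail side is hidden by the gripper. The picture allowance is used up, so the remaining check is numeric.

```bash
python3 - <<'E'
from h import *
d=np.load("w7.npy",allow_pickle=True).item(); p,st=d["p"],d["st"]; g=cv2.cvtColor(p["frame"],cv2.COLOR_BGR2GRAY).astype(float)
H=[]
for u,v in((281,355),(523,355)):
    u=int(160+u/2.5);v=int(220+v/2.5); w=g[v-6:v+7,u-6:u+7]; m=np.clip(np.median(w)*.6-w,0,None); yy,xx=np.mgrid[-6:7,-6:7]; H.append([u+(m*xx).sum()/m.sum(),v+(m*yy).sum()/m.sum()])
W=unproj(p,H,58,st); v=W[1]-W[0]; print(W.round(1),np.linalg.norm(v).round(1),"yaw",(np.degrees(np.arctan2(v[1],v[0]))-90).round(2))
a=np.radians(-12); x=np.array([np.cos(a),np.sin(a)]); y=np.array([-x[1],x[0]])
c=W.mean(0)[:2]+33*x; c0=np.array([575.9,-178.8]); print("centre",c,"move x,y",(c-c0)@x,(c-c0)@y)
# stop inner edge & rail: brightness across stop
for r in(320,330,350,380,400): print(r,g[r,248:268].astype(int))
q=read_camera("top")
for n,z in(("plate_top",54),("plate_2",48),("rear_rail",56),("end_stop",56),("arbor",0),("tin",0),("vblock",0)):
    print(n,[(round(o["confidence"],2),unproj(q,o["point"],z).round(1)[0,:2].tolist()) for o in nets.landmark_of(q,n)[:3]])
E
```

```text
[[ 564.  -220.1   58. ]
 [ 581.8 -135.8   58. ]] 86.2 yaw -11.97
centre [ 605.19182117 -184.84564477] move x,y 29.908684825446134 0.17657914151168203
320 [ 70  59  58  58  57  59  57  57  53  62  91 111 115 116 116 116 115 116
 116 115]
330 [194 141 123 123 123 123 123 123 115  99 130 204 234 238 238 238 238 238
 238 238]
350 [103 106 115 121 122 122 121 121 122 131 159 179 185 186 187 187 188 188
 187 187]
380 [105 105 103 103 114 122 124 124 122 121 121 145 209 236 239 239 239 239
 239 239]
400 [100 101 103 111 123 135 134 127 124 123 121 122 140 191 229 240 241 241
 241 241]
plate_top [(0.9, [600.0, 192.6]), (0.84, [601.2, -184.2]), (0.74, [446.6, 69.2])]
plate_2 [(0.75, [806.8, 48.0]), (0.72, [616.2, 22.9])]
rear_rail [(0.74, [661.9, -157.7])]
end_stop [(0.59, [566.8, -234.1])]
arbor []
tin [(0.9, [778.0, -100.6])]
vblock [(0.86, [560.2, -319.0])]
```

```bash
python3 -c "
from h import *
print(workorder.finish_job(), manip.observe()['time'])"
```

```text
the job is handed in; nothing more can be done
the job is handed in; nothing more can be done
```

I slid the top plate off the stack onto the chuck, keeping it flat. I pushed it with the open fingers used as a two-point pusher. It went against the end stop first (about 20 N, no yaw moment), then against the rear rail (about 16 N, no yaw moment). Then I backed the gripper off, clear of everything, and handed the job in after about 23 s on the robot's clock.

**Plate position:** The last wrist picture shows the plate lying flat with no gap at the stop. Its yaw measures -11.97°, against about -12° for the chuck. It moved 30 mm towards the rail and only 0.2 mm away from the stop, which is within measurement noise.

**Stack:** Only the top plate moved when I checked early in the slide. The top camera afterwards puts plate_2 at about (616, 23), close to where the stack stood. I did not look at the stack closely again at the end.

**What I could not fully check:**
- The gripper hid the rail edge in the last picture, so rail contact rests on the force reading and the plate's position.
- The network did not find the arbor in the last top view. No planned move came near it.
- The tin and V-block read within about 6 mm of where they started, about as far as the network's estimate for the fixed rail shifted.
- The open fingertips turned out to be 33.7 mm behind the TCP, well beyond the roughly 13 mm I expected. I found this by touching the chuck face and allowed for it.

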